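Clamp the freshly glued cork hat form

TASK

Stand the oval cork hat form, whose glued halves must be pressed together, upright and square on the plywood rest of the pump clamp with one flat end towards each jaw, and let go of it. Then pump the black trigger against its fixed post (never push the jaw itself) until the sprung pad squeezes the form against the fixed jaw with the pad pushed in about 6 mm; the cork gets crushed if the pad is ever pushed in beyond 11 mm. The worn ratchet creeps back when let go, so finish while holding the trigger squeezed; leave the other things on the bench where they are.

Things in the scene. Friction and masses are not known exactly. Their poses are not given: they have to be found in the camera images.
- form: Small oval cork crown form, 70 mm long (its x), 48 mm wide (its y), 60 mm high with a domed top, about 0.12 kg; a dark glue seam crosses it at mid-length. Its long sides are flat over the middle 25 mm and upright up to 45 mm height. Its two ends are flat and alike: it may go in either way round. Origin: centre of its underside, z up.
- clamp: Pump clamp screwed to the bench, on a dark wood board 300 x 115 x 20 mm. Origin: on the bench below its middle; z up; x = closing direction; symmetric about x. From -x to +x: tail of the toothed bar (at most to x = -190, 52 mm high), trigger, fixed post, housing (80 mm high), moving jaw with sprung pad, plywood rest (x -2 to 110 mm, 60 mm wide), fixed jaw (82 mm high, face at x = 110 mm).
- rest_mid (a point): Point on top of the plywood rest (30 mm above the bench) on the clamp's x axis, at x = 50 mm in the clamp frame, 60 mm from the fixed jaw's face; axes as the clamp's.
- grip_mid (a point): Point between fixed post and resting trigger, x = -97.5 mm, y = 0 of the clamp, 125 mm above the bench, axes as the clamp's. Fingers close here from outside along x: 51 mm over post and trigger at rest, 25 mm fully squeezed. Post (+x side): black, 12 mm thick, 24 mm wide, outer face at x = -75 mm, top 152 mm above the bench.
- trigger_grip (a point): Middle of the black trigger lever (12 mm thick, 24 mm wide, upper end about 150 mm above the bench) at gripping height, 125 mm above the bench; moves with the trigger.
- trigger: The trigger lever; origin on its pivot, low in the housing (x = -107 mm, 8 mm above the bench in the clamp frame), 117 mm below the grip point.
- trigger_angle (a joint): Trigger: 0 = rest, leaning away from the post; 0.22 rad = fully squeezed, grip point 26 mm nearer the post. A spring returns it (1.5 to 2.3 N at the grip). Squeezing moves the jaw by half the grip point's motion with twice its force; on release the pawl clicks back over teeth of 5 mm pitch. A full squeeze gains about 10 mm; the first up to 5 mm of jaw motion may be lost finding a tooth.
- jaw: Moving jaw (80 mm high, 70 mm wide) with its toothed bar; origin coincides with the clamp's origin when jaw_travel is 0. The robot must not push it.
- jaw_travel (a joint): Jaw slide: 0 = fully open, grows as the jaw closes, up to 85 mm. The free space between unpressed pad and fixed jaw is 125 mm minus this. Friction of 6 N holds the jaw where it is left; a stronger load (pad pushed in over 3 mm) pushes it back when the trigger is let out.
- pad: Sprung pad of the moving jaw: rubber-faced plate 66 mm wide, 44 mm high, 34 to 78 mm above the bench, on two guide rods. Origin coincides with the jaw's origin when unpressed.
- pad_face (a point): Centre of the pad's rubber face, 56 mm above the bench; x = -15 mm in the clamp frame when jaw_travel and pad_spring are 0.
- pad_spring (a joint): How far the pad is pushed back towards its jaw: 0 = free (20 mm gap behind it), 20 mm = bottomed. Spring rate 2 N per mm, so 6 mm means 12 N on the cork.
- round_block: Bystander: round wooden block, 72 mm across, 68 mm high. Origin: centre of its underside.
- spool: Bystander: wooden spool, 44 mm across, 40 mm high. Origin: centre of its underside.
- brush: Bystander: flat bristle brush lying down, 160 mm long along its x (from -100 to 59 mm), 52 mm wide, 20 mm high.
- white_bottle: Bystander: white bottle, 72 mm across, 200 mm high. Origin: centre of its underside.
- small_jar: Bystander: small jar, 48 mm across, 75 mm high. Origin: centre of its underside.
- pin_bowl: Bystander: small white bowl, 90 mm across, 40 mm high. Origin: centre of its underside.
There are look-alikes about, which are no part of the job. What is shaped like the form but blue, orange or pink is not meant.

How it is judged:
By the outcome, as a careful person would: the job done as asked, in the order asked, and still so for the second after the job is handed in, while the arm keeps its last pose, push and grip.
It also fails if it takes over 72 s, if anything falls off the work surface, if the arm or the gripper's body presses on something with over 40 N, if the wrist force passes 120 N, or if a joint passes its speed limit or range.

ROBOT

A 7-joint arm with a two-finger parallel gripper is mounted at the origin on the work surface. World frame = base frame: x ahead of the robot, y to its left, z up, the work surface at z = 0. Lengths are in m, angles in degrees, forces in N, time in s.
With the tool pointing down it reaches from about 0.425 to 0.875 m from the base axis. Payload 4.7 kg.
Tool frame: the origin (TCP) lies at the very end of the fingers, on their centre line; the grasp point (between the pads) lies 19 mm behind it (pinch_z is the distance from the TCP to the grasp point, in m); z points along the fingers, y is the direction in which the jaws open and shut (so a half turn about z gives the same grasp; the last joint's range is limited). The gripper opens to 87 mm and grips with 3 to 60 N. Pads are 19 mm wide; open, the fingers measure 117 mm over their backs; the gripper's body (75 mm by 190 mm) begins 51 mm behind the grasp point.
Start: joints at [64.521, 18.392, -4.016, 83.108, 1.295, 78.541, -3.26], TCP at [0.288, -0.583, 0.223] pointing down, gripper open.
Joint ranges: [-163.93, 163.93], [-17.29, 119.83], [-79.2, 71.16], [3.27, 140.29], [-89.18, 269.18], [5.43, 117.66], [-154.24, 154.24]. Speed limits (degrees/s): [147.25, 147.25, 180, 180, 180, 180, 180].

INTERFACE

Orientations are given as [roll, pitch, yaw] about the fixed x, y, z axes, in that order (R = Rz(yaw) Ry(pitch) Rx(roll)).
In Python, from cell import get_obs, read_camera, camera_params, sign_off, pinch_z gives the robot as it stands.
- The arm moves only by the shell command python3 -m handwheel 'ROWS' [FORCE]. ROWS is JSON, a list of rows, each a list of 5 numbers: the finger opening in m, from 0 to 0.087, then the shift along the tool's x, y, z in m, then the turn about the tool's z in rad. In form: [[jaw, tx, ty, tz, twist], ...]. A call has 1 to 20 rows; each row is the pose to reach, as a shift and turn from the pose commanded when the call began, along the tool's axes at that moment; what a row does not reach only later rows make up. A row lasts 1/10 s, in which the tool goes at most 50 mm and 8.59 degrees, less where a joint would pass 70% of its speed; a pose out of reach is approached as far as the arm can. A call with a gripper value outside its range is refused whole. The fingers move at their own pace and stop on an object; FORCE is the grip in N (left out, the last holds). Time passes only in rows, so rows that repeat a pose let the fingers close. It gives the time, the measured TCP pose, the force and the opening at its end, in the units of the state.
- get_obs(): the state, without advancing time (a new reading comes with each control period).
- read_camera(name): name is "side" or "top" or "wrist"; returns the picture (400x640x3 uint8, blue, green, red); there is no depth.
- camera_params(name): a dict with "camera_matrix" (3x3 intrinsics, pixels), "R" (3x3) and "t" (3): a world point X has camera coordinates R X + t. Camera axes: x right, y down, z forward; pixel columns grow to the right and rows downward; lengths in m; the calibration is good to about 2 mm. A picture is of the moment at which its call begins: read the wrist's pose just before it. camera_params takes no time and is no camera call; for the wrist camera it gives the pose at the moment of the call.
- sign_off(): hands the job in, once; it reports no verdict.
The state is a dict: "time_s": time; "qpos": joint angles; "joint_velocities": joint speeds; "effort": joint torques, N m; "tool_pos": TCP position; "tool_rot": TCP orientation; "force": force on the tool from outside, world axes, zero at the start; "wrist_torque": the same for the moment, N m; "grip_width": finger opening in m.
Only numpy, scipy, OpenCV 4.12 (cv2) and the standard library are available. Lean on these libraries where they do the work, as an engineer would, in place of code of your own. Each camera call takes 0.05 s, during which the arm holds its last target.

## Working session

There is one attempt and no reset: what is moved stays moved. The work goes in short steps, Python scripts to look and compute and a shell command to move; the robot and the scene stay as the last step left them, time stands still between calls to the robot, and variables do not carry over. Pictures are saved under pics/ and viewed, and the job is handed in when it is done.

```bash
ls; mkdir -p pics; python3 - <<'E'
from cell import *
import cv2,numpy as np
o=get_obs();print(o);print(pinch_z if not callable(pinch_z) else pinch_z())
for n in ["side","top","wrist"]:
    p=camera_params(n);print(n,np.round(np.array(p["camera_matrix"]),1).tolist(),np.round(p["R"],4).tolist(),np.round(p["t"],4).tolist())
    cv2.imwrite(f"pics/{n}0.png",read_camera(n))
E
```

```text
pics
{'time_s': 0.0, 'qpos': array([64.52115435, 18.43737905, -4.01603063, 83.17448844,  1.29442951,
       78.541515  , -3.25977431]), 'joint_velocities': array([-0.01577059, -0.06157354,  0.01965756,  0.03127679,  0.06131012,
       -0.06299193,  0.11165091]), 'effort': array([-2.26180719e-04, -4.91297507e+01, -4.03852863e-01, -3.12527633e+01,
       -6.39656908e-02,  4.35798825e-02,  1.73731723e-04]), 'tool_pos': array([ 0.28757728, -0.58230372,  0.22148426]), 'tool_rot': array([-1.79891832e+02,  5.09051413e-03,  2.62891763e+01]), 'force': array([-0.41127573, -0.00755475, -0.23334267]), 'wrist_torque': array([-0.01322288,  0.00244841,  0.0035318 ]), 'grip_width': 0.08714846691045838}
0.0187
side [[365.7, 0.0, 319.1], [0.0, 365.7, 200.0], [0.0, 0.0, 1.0]] [[0.9589, -0.2836, 0.0044], [-0.2126, -0.7289, -0.6507], [0.1878, 0.6231, -0.7593]] [-0.5295, 0.1688, 0.923]
top [[493.9, 0.0, 310.5], [0.0, 493.9, 202.9], [0.0, 0.0, 1.0]] [[0.0292, -0.9996, 0.0062], [-0.9905, -0.0298, -0.1342], [0.1344, -0.0022, -0.9909]] [-0.0247, 0.5496, 1.344]
wrist [[298.9, 0.0, 321.3], [0.0, 298.9, 199.7], [0.0, 0.0, 1.0]] [[0.4434, -0.8963, -0.0034], [-0.8567, -0.4249, 0.2925], [-0.2636, -0.1268, -0.9563]] [-0.648, -0.0379, 0.3925]
```

View pics/side0.png

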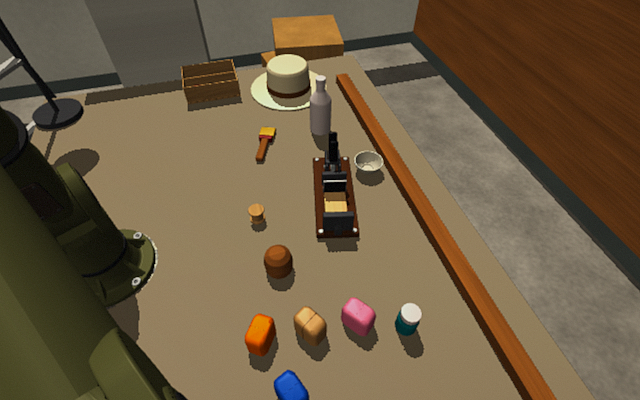

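View pics/top0.png

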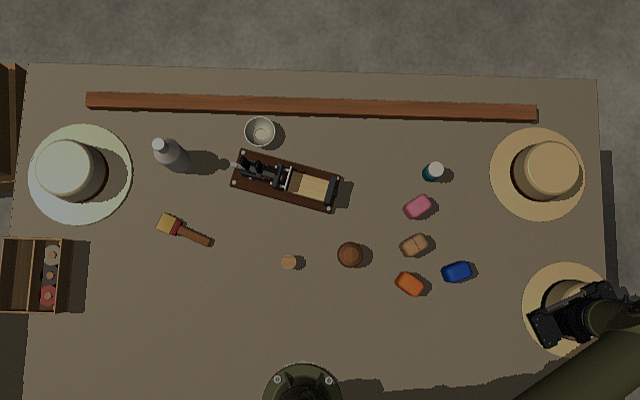

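View pics/wrist0.png

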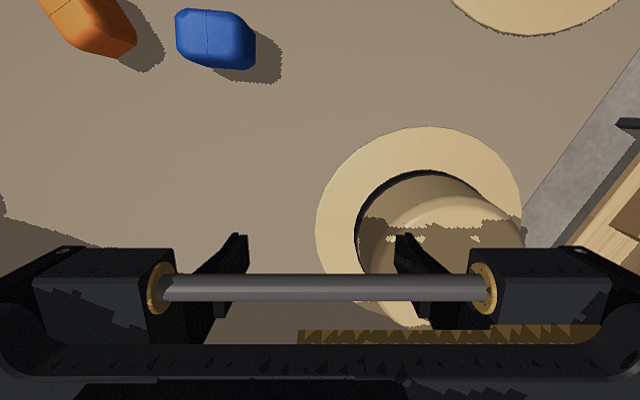

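Candidates for the form are tan (414,245), pink (418,207), orange (410,284), blue (457,272) and the brown round block (350,254), all in top pixels. The description fits the tan one with a dark seam; I'll check it in a close crop.

```bash
cat > h.py <<'E'
import numpy as np,cv2
from cell import *
def ray(n,u,v,p=None):
    p=p or camera_params(n);K=np.array(p["camera_matrix"]);R=np.array(p["R"]);t=np.array(p["t"])
    d=R.T@np.linalg.inv(K)@np.array([u,v,1.]);return -R.T@t,d
def at(n,u,v,z,p=None):
    c,d=ray(n,u,v,p);return c+d*(z-c[2])/d[2]
def proj(n,X,p=None):
    p=p or camera_params(n);K=np.array(p["camera_matrix"]);x=K@(np.array(p["R"])@np.array(X)+np.array(p["t"]));return x[:2]/x[2]
E
python3 - <<'E'
from h import *
t=cv2.imread('pics/top0.png');s=cv2.imread('pics/side0.png')
a=cv2.resize(t[215:275,370:470],None,fx=6,fy=6,interpolation=cv2.INTER_CUBIC)[:, :600]
b=cv2.resize(s[290:350,270:350],None,fx=5,fy=5,interpolation=cv2.INTER_CUBIC)
cv2.imwrite('pics/formtop.png',a);cv2.imwrite('pics/formside.png',b)
cv2.imwrite('pics/clamptop.png',cv2.resize(t[140:220,220:350],None,fx=6,fy=6,interpolation=cv2.INTER_CUBIC))
for n,im,(u,v) in (('top',t,(414,245)),('side',s,(312,326))):
    h=cv2.cvtColor(im,cv2.COLOR_BGR2HSV);print(h[v-4:v+5:4,u-6:u+7:6].tolist())
E
```

```text
[[[15, 124, 121], [13, 140, 80], [15, 122, 130]], [[15, 120, 136], [15, 122, 134], [15, 129, 127]], [[15, 126, 132], [15, 123, 131], [15, 125, 126]]]
[[[18, 129, 202], [17, 153, 217], [16, 153, 208]], [[17, 150, 219], [17, 154, 218], [16, 175, 179]], [[15, 179, 128], [17, 164, 185], [15, 178, 142]]]
```

View pics/formtop.png

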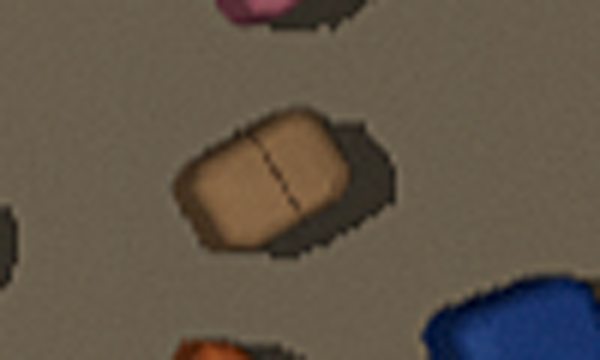

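View pics/formside.png

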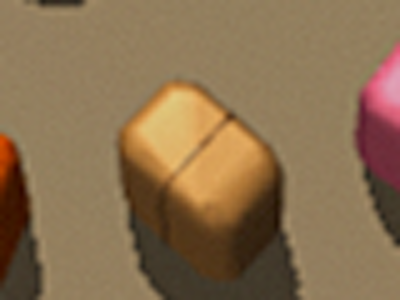

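View pics/clamptop.png

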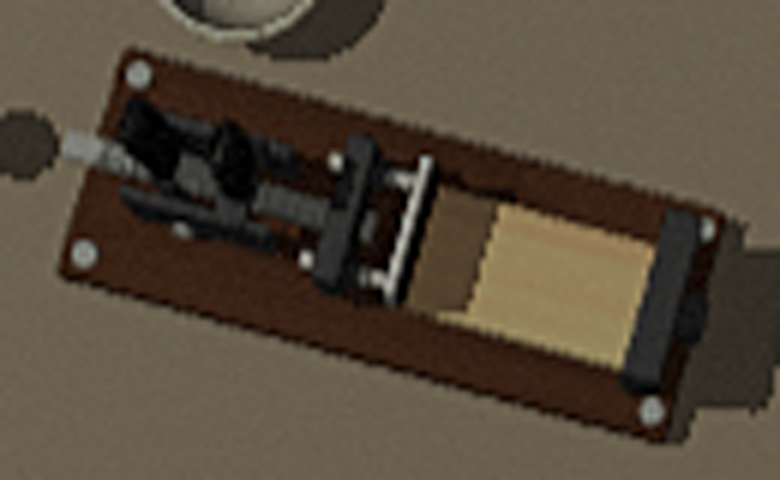

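The crops show the tan form upright with its dark seam, running from about (412,237) to (420,251) in top. The clamp board's corners are clear, near (242,148), (341,175), (332,214) and (230,186).

```bash
python3 - <<'E'
from h import *
t=cv2.imread('pics/top0.png');h=cv2.cvtColor(t,cv2.COLOR_BGR2HSV)
C=[(220+(x+.5)/6-.5,140+(y+.5)/6-.5) for x,y in ((130,48),(725,212),(670,442),(60,275))]
P=np.array([at('top',u,v,.02) for u,v in C]);print(P.round(4).tolist())
c=P.mean(0);x=(P[1]+P[2]-P[0]-P[3]);y=(P[0]+P[1]-P[2]-P[3]);print('clamp',c.round(4),np.linalg.norm(x)/2,np.linalg.norm(y)/2,np.degrees(np.arctan2(x[1],x[0])),np.degrees(np.arctan2(y[1],y[0])))
th=np.arctan2(x[1],x[0]);R=np.array([[np.cos(th),-np.sin(th)],[np.sin(th),np.cos(th)]])
rel=lambda X:R.T@(np.array(X)[:2]-c[:2])
for n,(px,py),z in (('padtop L',(427,157),.078),('padtop R',(398,300),.078),('fixedjaw face L',(668,215),.082),('fixed R',(628,385),.082),('shadow',(490,250),.03),('post top',(232,145),.152),('trig top',(148,130),.150),('tail',(65,147),.052),('screwTL',(138,75),.022),('screwBR',(652,412),.022)):
    print(n,rel(at('top',220+px/6-.5,140+py/6-.5,z)).round(4))
# form
m=((h[...,0]>8)&(h[...,0]<22)&(h[...,1]>95)&(h[...,2]>60)).astype(np.uint8)
m2=np.zeros_like(m);m2[225:262,395:436]=m[225:262,395:436]
cs,_=cv2.findContours(m2,0,1);k=max(cs,key=cv2.contourArea);r=cv2.minAreaRect(k);print(r)
print('form z.03',at('top',*r[0],.03),'seam',[at('top',370+a/6-.5,215+b/6-.5,.05).round(4).tolist() for a,b in((250,133),(300,215))])
b=cv2.boxPoints(r);Q=[at('top',*q,.045)[:2].round(4).tolist() for q in b];print(Q)
for n,uv in (('spool',(289,262)),('round',(350,254)),('bowl',(259,131)),('bottle',(172,158)),('jar',(433,172)),('pink',(418,207)),('orange',(410,284)),('blue',(457,272)),('brush',(185,230))): print(n,at('top',*uv,.03).round(3))
E
```

```text
[[0.7067, 0.1952, 0.02], [0.6355, -0.0913, 0.02], [0.5246, -0.0677, 0.02], [0.5956, 0.223, 0.02]]
clamp [0.6156 0.0648 0.02  ] 0.2972483572522761 0.11390341246013957 -103.82863770598178 -13.036591414315161
padtop L [0.008  0.0331]
padtop R [ 0.0133 -0.0341]
fixedjaw face L [0.1211 0.0358]
fixed R [ 0.1241 -0.0442]
shadow [0.0444 0.0074]
post top [-0.0678  0.0011]
trig top [-0.1049 -0.002 ]
tail [-0.1579 -0.0025]
screwTL [-0.1408  0.0454]
screwBR [ 0.1382 -0.0453]
((413.11798095703125, 245.21226501464844), (17.386016845703125, 27.584518432617188), 60.945396423339844)
form z.03 [ 0.44083479 -0.29710716  0.03      ] seam [[0.463, -0.2875, 0.05], [0.4262, -0.3104, 0.05]]
[[0.4412, -0.2491], [0.4801, -0.3155], [0.4389, -0.3388], [0.4003, -0.2725]]
spool [0.384 0.046 0.03 ]
round [ 0.411 -0.122  0.03 ]
bowl [0.754 0.145 0.03 ]
bottle [0.668 0.389 0.03 ]
jar [ 0.65  -0.353  0.03 ]
pink [ 0.548 -0.311  0.03 ]
orange [ 0.334 -0.289  0.03 ]
blue [ 0.371 -0.419  0.03 ]
brush [0.464 0.339 0.03 ]
```

```bash
python3 - <<'E'
from h import *
from scipy.spatial.transform import Rotation as Ro
o=get_obs();p=camera_params('wrist');R=np.array(p['R']);c=-R.T@np.array(p['t'])
T=Ro.from_euler('xyz',o['tool_rot'],degrees=True).as_matrix();print('cam in tool',(T.T@(c-o['tool_pos'])).round(4));print('axes(cols x y z of cam in tool)',(T.T@R.T).round(3))
print('TCP px',proj('wrist',o['tool_pos'],p))
for n in('top','side'):
    p=camera_params(n);print(n,-np.array(p['R']).T@np.array(p['t']))
E
```

```text
cam in tool [ 0.079  -0.0005 -0.1627]
axes(cols x y z of cam in tool) [[ 0.001 -0.956 -0.292]
 [ 1.     0.001 -0.001]
 [ 0.002 -0.292  0.956]]
TCP px [322.48218156 246.44827934]
top [ 0.364544   -0.00528572  1.40569474]
side [ 0.37040668 -0.60216613  0.81299084]
```

```bash
python3 -m handwheel '[[0.087,0,0,-0.03,0],[0.087,0.03,-0.02,-0.04,-0.14],[0.087,0.06,-0.04,-0.04,-0.28],[0.087,0.09,-0.06,-0.04,-0.42],[0.087,0.12,-0.085,-0.04,-0.56],[0.087,0.145,-0.1,-0.04,-0.7],[0.087,0.17,-0.12,-0.04,-0.84],[0.087,0.19,-0.135,-0.04,-0.98],[0.087,0.21,-0.15,-0.04,-1.12],[0.087,0.23,-0.165,-0.04,-1.26],[0.087,0.25,-0.178,-0.03,-1.4],[0.087,0.265,-0.187,-0.02,-1.54],[0.087,0.265,-0.187,-0.01,-1.67],[0.087,0.265,-0.187,0,-1.67],[0.087,0.265,-0.187,0,-1.67]]' 20; python3 - <<'E'
from h import *
import json
o=get_obs();p=camera_params('wrist');im=read_camera('wrist');cv2.imwrite('pics/w1.png',im)
print(o['time_s'],o['qpos'].round(1),o['tool_pos'],o['tool_rot'])
json.dump({k:np.array(v).tolist() for k,v in p.items()},open('w1.json','w'))
E
```

```text
time_s: 1.65
tool_pos: [0.4414, -0.2977, 0.2208]
tool_rot: [-179.9, -0.2, 121.8]
force: [-0.3, 0.2, -0.7]
grip_width: 0.0871
1.65 [ 52.8   5.4 -23.   99.2   2.2  76.   61.1] [ 0.4414334  -0.2976567   0.22079423] [-1.79919734e+02 -1.57651533e-01  1.21757056e+02]
```

View pics/w1.png

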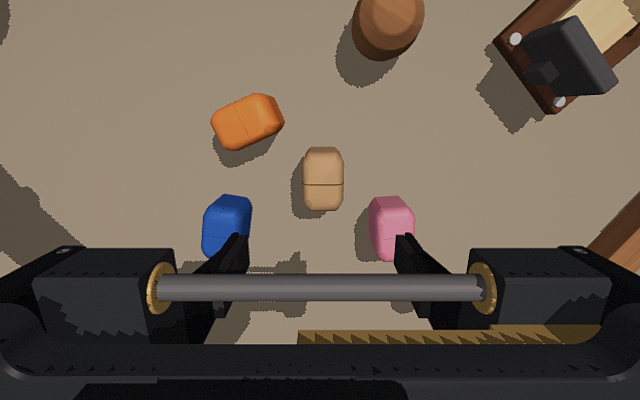

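```bash
python3 - <<'E'
from h import *
import json
from scipy.spatial.transform import Rotation as Ro
im=cv2.imread('pics/w1.png');p=json.load(open('w1.json'));h=cv2.cvtColor(im,cv2.COLOR_BGR2HSV)
print(h[170,323],h[200,323],h[170,280])
m=((h[...,0]>8)&(h[...,0]<22)&(h[...,1]>h[170,280][1]+25)).astype(np.uint8);m2=np.zeros_like(m);m2[130:225,285:365]=m[130:225,285:365]
m2=cv2.morphologyEx(m2,cv2.MORPH_CLOSE,np.ones((5,5)))
k=max(cv2.findContours(m2,0,1)[0],key=cv2.contourArea);print(cv2.boundingRect(k),cv2.minAreaRect(k))
# side edges near seam rows
L=[];Rr=[]
for v in range(172,198):
    c=np.where(m2[v])[0];L.append((c.min()-.5,v));Rr.append((c.max()+.5,v))
for n,E in(('L',L),('R',Rr)):
    a=at('wrist',*E[0],.045,p);b=at('wrist',*E[-1],.045,p);print(n,a.round(4),b.round(4),np.degrees(np.arctan2(*(a-b)[[1,0]])))
mid=(np.mean([at('wrist',*e,.045,p) for e in L],0)+np.mean([at('wrist',*e,.045,p) for e in Rr],0))/2
w=np.linalg.norm(np.mean([at('wrist',*e,.045,p) for e in L],0)-np.mean([at('wrist',*e,.045,p) for e in Rr],0))
s=[at('wrist',323.5,185,z,p) for z in(.058,.06)];print('width',w,'mid',mid,'seam pt',s)
E
```

```text
[ 16 103 190] [ 15 111 180] [ 17  57 157]
(302, 147, 42, 64) ((322.5, 178.5), (63.0, 41.0), 90.0)
L [ 0.4143 -0.3003  0.045 ] [ 0.4296 -0.3261  0.045 ] 120.69740827977233
R [ 0.4553 -0.2748  0.045 ] [ 0.4707 -0.3005  0.045 ] 120.75938163722017
width 0.04867257333068602 mid [ 0.4425385 -0.3002326  0.045    ] seam pt [array([ 0.44216307, -0.29729987,  0.058     ]), array([ 0.44189154, -0.29688483,  0.06      ])]
```

```bash
python3 -m handwheel '[[0.066,0,0.001,0.05,0.012],[0.066,0,0.001,0.1,0.012],[0.066,0,0.001,0.14,0.012],[0.066,0,0.001,0.17,0.012],[0.066,0,0.001,0.19,0.012],[0.066,0,0.001,0.2,0.012],[0.066,0,0.001,0.21,0.012],[0.066,0,0.001,0.21,0.012],[0.04,0,0.001,0.21,0.012],[0.04,0,0.001,0.21,0.012],[0.04,0,0.001,0.21,0.012],[0.04,0,0.001,0.21,0.012]]' 20
```

```text
time_s: 2.9
tool_pos: [0.4439, -0.2978, 0.0135]
tool_rot: [180.0, 0.1, 121.3]
force: [0.1, 0.1, 3.8]
grip_width: 0.0476
```

```bash
python3 -m handwheel '[[0.04,0,0,-0.03,0],[0.04,0,0,-0.07,0],[0.04,0,0,-0.11,0],[0.04,0.02,0.03,-0.13,0.1],[0.04,0.04,0.067,-0.13,0.2],[0.04,0.064,0.107,-0.13,0.3],[0.04,0.088,0.147,-0.13,0.4],[0.04,0.112,0.187,-0.13,0.5],[0.04,0.136,0.227,-0.13,0.6],[0.04,0.155,0.257,-0.13,0.7],[0.04,0.168,0.278,-0.13,0.785],[0.04,0.174,0.288,-0.13,0.785],[0.04,0.174,0.288,-0.13,0.785],[0.04,0.174,0.288,-0.13,0.785]]'; python3 - <<'E'
from h import *
import json
o=get_obs();p=camera_params('wrist');im=read_camera('wrist');cv2.imwrite('pics/w2.png',im);cv2.imwrite('pics/t2.png',read_camera('top'));cv2.imwrite('pics/s2.png',read_camera('side'))
print(o['time_s'],o['qpos'].round(1),o['tool_pos'],o['tool_rot'])
json.dump({k:np.array(v).tolist() for k,v in p.items()},open('w2.json','w'))
E
```

```text
time_s: 4.3
tool_pos: [0.5987, -0.0008, 0.1422]
tool_rot: [-180.0, 0.1, 76.3]
force: [0.2, -0.5, -2.2]
grip_width: 0.0475
4.3 [ 23.3  17.8 -30.8  95.7   9.7  69.3 -23.5] [ 0.59865641 -0.00080577  0.14215326] [-1.79954342e+02  9.36777401e-02  7.63103002e+01]
```

View pics/w2.png

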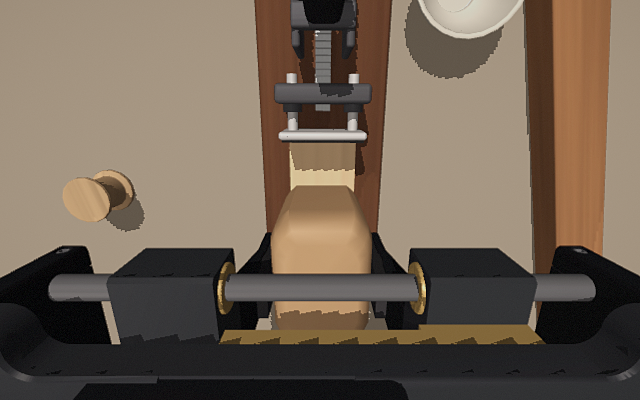

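View pics/s2.png

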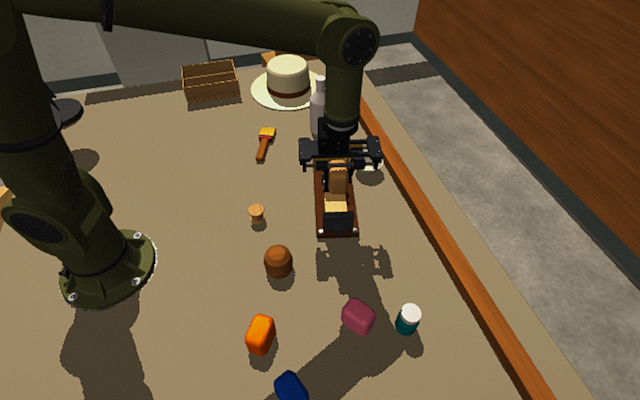

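The wrist view shows the form held over the rest. The pad face spans about (280–367, 137), the rest edges are at cols ~289 and 355, and the board edges are visible. I'll measure the clamp axis and the pad face from these.

```bash
python3 - <<'E'
from h import *
import json
im=cv2.imread('pics/w2.png');p=json.load(open('w2.json'))
cv2.imwrite('pics/w2c.png',cv2.resize(im[60:220,240:400],None,fx=3.7,fy=3.7,interpolation=cv2.INTER_CUBIC))
h=cv2.cvtColor(im,cv2.COLOR_BGR2HSV).astype(int)
# board edges: brown hue; sample rows
Lp=[];Rp=[]
g=cv2.cvtColor(im,cv2.COLOR_BGR2GRAY).astype(int)
gb=cv2.GaussianBlur(im,(3,3),0).astype(int).sum(2)
for v in range(8,215,6):
    d=np.diff(gb[v]);a=242+np.argmin(d[242:282]);b=365+np.argmax(d[365:405]);Lp.append(at('wrist',a+.5,v,.02,p)[:2]);Rp.append(at('wrist',b+.5,v,.02,p)[:2])
Lp,Rp=np.array(Lp),np.array(Rp)
def fit(P):
    vx,vy,x,y=cv2.fitLine(P.astype(np.float32),cv2.DIST_HUBER,0,.001,.001).ravel()
    if vy>0:vx,vy=-vx,-vy
    return np.array([vx,vy]),np.array([x,y])
a,pa=fit(Lp);b,pb=fit(Rp);print('angles',np.degrees(np.arctan2(a[1],a[0])),np.degrees(np.arctan2(b[1],b[0])))
x=(a+b);x/=np.linalg.norm(x);n=np.array([-x[1],x[0]])
ya,yb=pa@n,pb@n;print('width',yb-ya,'axis offset',(ya+yb)/2,'old centre offset',np.array([.6156,.0648])@n,'TCP offset',np.array([.59866,-.00081])@n)
xc=np.array([.6156,.0648])@x
for nme,uv,z in(('padface top edge',(323,140),.078),('pad top back',(323,130),.078),('rest start?',(323,143),.03)): print(nme,at('wrist',*uv,z,p)[:2]@x-xc)
print('TCP x',np.array([.59866,-.00081])@x-xc, x)
E
```

```text
angles -103.86323 -103.88742
width 0.114133835 axis offset 0.58013874 old centre offset 0.5820970420718194 TCP offset 0.5813852816776931
padface top edge 0.01033536170904456
pad top back 0.0030395296773252367
rest start? 0.01783349071232962
TCP x 0.06775787298291922 [-0.23980992 -0.9708199 ]
```

View pics/w2c.png

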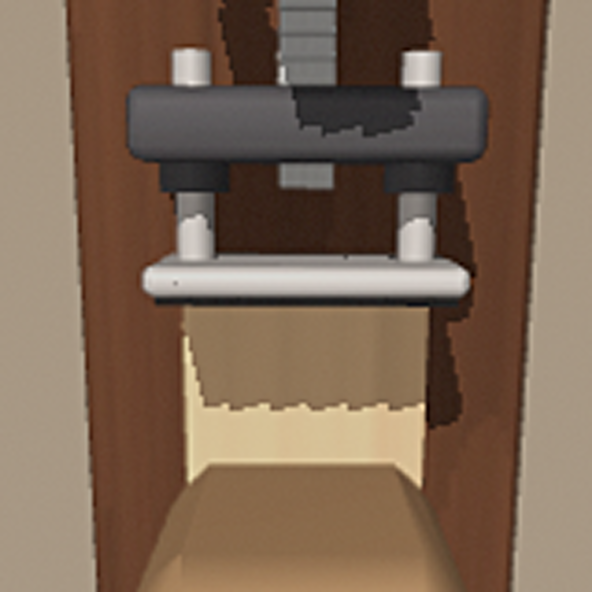

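```bash
python3 -m handwheel '[[0.04,0.001,-0.001,0.03,0.003],[0.04,0.001,-0.001,0.06,0.003],[0.04,0.001,-0.001,0.08,0.003],[0.04,0.001,-0.001,0.09,0.003],[0.04,0.001,-0.001,0.094,0.003],[0.04,0.001,-0.001,0.097,0.003],[0.04,0.001,-0.001,0.097,0.003],[0.04,0.001,-0.001,0.097,0.003]]'
```

```text
time_s: 5.25
tool_pos: [0.5993, 0.0022, 0.0466]
tool_rot: [179.9, -0.0, 76.1]
force: [-0.3, 0.3, -2.0]
grip_width: 0.0477
```

```bash
python3 -m handwheel '[[0.04,0,0,0.001,0],[0.04,0,0,0.002,0],[0.04,0,0,0.003,0],[0.04,0,0,0.003,0]]'; python3 - <<'E'
from h import *
cv2.imwrite('pics/s3.png',cv2.resize(read_camera('side')[140:245,280:400],None,fx=5,fy=5,interpolation=cv2.INTER_CUBIC))
E
```

```text
time_s: 5.65
tool_pos: [0.5988, 0.0023, 0.0435]
tool_rot: [180.0, 0.0, 76.1]
force: [-2.5, -0.1, 4.5]
grip_width: 0.048
```

View pics/s3.png

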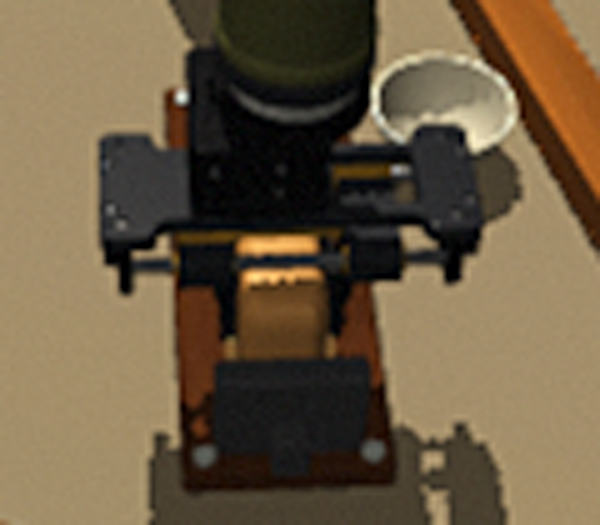

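```bash
python3 -m handwheel '[[0.062,0,0,0,0],[0.066,0,0,0,0],[0.068,0,0,-0.001,0],[0.068,0,0,-0.02,0],[0.068,0,0,-0.05,0],[0.068,0,0,-0.1,0],[0.087,0,0,-0.15,0],[0.087,0,0,-0.19,0],[0.087,0,0,-0.22,0],[0.087,0,0,-0.22,0]]'; python3 - <<'E'
from h import *
import json
o=get_obs();p=camera_params('wrist');im=read_camera('wrist');cv2.imwrite('pics/w4.png',im)
print(o['tool_pos'],o['tool_rot'])
json.dump({k:np.array(v).tolist() for k,v in p.items()},open('w4.json','w'))
E
```

```text
time_s: 6.7
tool_pos: [0.6011, 0.0027, 0.268]
tool_rot: [179.5, -0.1, 76.1]
force: [0.5, 0.4, 0.4]
grip_width: 0.0857
[0.60106773 0.00270837 0.26796707] [ 1.79480617e+02 -1.00571563e-01  7.61402461e+01]
```

View pics/w4.png

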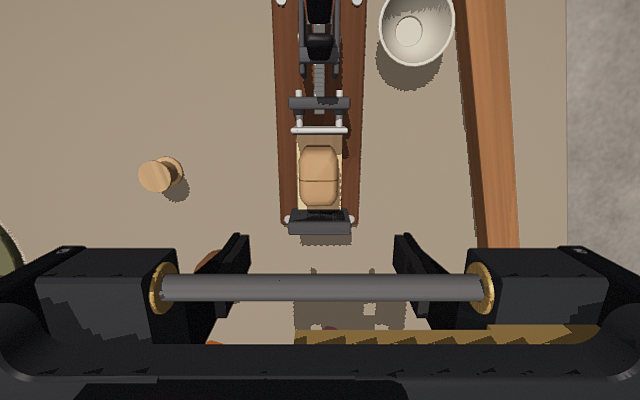

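The form stands upright and square between the pad (row 130) and the fixed jaw (front top edge at about row 222). The post and trigger are at the upper edge, near (320,45) and (320,10).

```bash
python3 - <<'E'
from h import *
import json
im=cv2.imread('pics/w4.png');p=json.load(open('w4.json'))
cv2.imwrite('pics/w4c.png',cv2.resize(im[0:240,255:385],None,fx=2.5*1.6,fy=2.5,interpolation=cv2.INTER_CUBIC))
x=np.array([-.2398,-.9708]);n=np.array([.9708,-.2398]);c=np.array([.6143,.0651])
def r(u,v,z):
    X=at('wrist',u,v,z,p)[:2]-c;return (X@x).round(4),(X@n).round(4)
print('jaw face top',r(320,221.5,.082),'pad face top',r(320,133,.078),'form end near jaw z.0.045+.03',r(320,207,.075),'other end',r(320,146,.075))
print('seam',r(319,181,.09))
print('form sides',r(299,180,.075),r(339,180,.075))
print('post top centre',r(320,45,.152))
E
```

```text
jaw face top (np.float64(0.118), np.float64(0.0004)) pad face top (np.float64(0.0103), np.float64(0.0005)) form end near jaw z.0.045+.03 (np.float64(0.1013), np.float64(0.0004)) other end (np.float64(0.0256), np.float64(0.0005))
seam (np.float64(0.0644), np.float64(-0.0008))
form sides (np.float64(0.0666), np.float64(-0.0251)) (np.float64(0.0667), np.float64(0.0236))
post top centre (np.float64(-0.0677), np.float64(0.0002))
```

View pics/w4c.png

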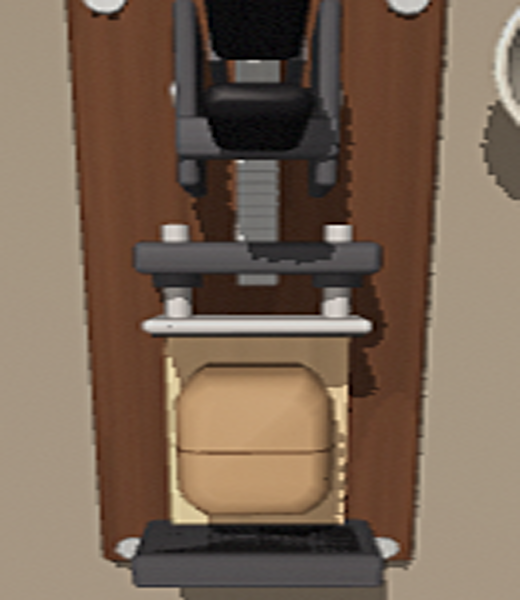

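```bash
python3 - <<'E'
from h import *
import json
p=json.load(open('w4.json'))
x=np.array([-.2398,-.9708]);n=np.array([.9708,-.2398]);c=np.array([.6143,.0651])
W=lambda a,b,z:np.r_[c+a*x+b*n,z]
for nm,X in (('jawface top .110',(.11,0,.082)),('jawface base',(.11,0,.03)),('jaw left top',(.11,-.035,.082)),('post outer top',(-.075,0,.152)),('post inner top',(-.087,0,.152)),('board end',(.15,0,.02)),('housing',( -.03,0,.08)),('rest edge',(.09,.03,.03)),('boardend L',(.15,-.0575,.02)),('board start L',(-.15,-.0575,.02))):
    print(nm,proj('wrist',W(*X),p).round(1), proj('top',W(*X)).round(1))
t=cv2.imread('pics/top0.png')
cv2.imwrite('pics/ct2.png',cv2.resize(t[140:220,220:350],None,fx=6,fy=6,interpolation=cv2.INTER_NEAREST))
E
```

```text
jawface top .110 [319.7 215.4] [323.3 187.2]
jawface base [319.6 202.9] [322.7 190.3]
jaw left top [291.4 215.5] [319.9 199.5]
post outer top [319.7  35.3] [255.2 163.8]
post inner top [319.7  19.1] [250.8 162.6]
board end [319.6 226.7] [336.2 194.6]
housing [319.6  96. ] [273.8 173.7]
rest edge [341.2 189.1] [318.7 178.3]
boardend L [280.6 226.8] [330.9 214. ]
board start L [270.8  -9.1] [229.  185.8]
```

View pics/ct2.png

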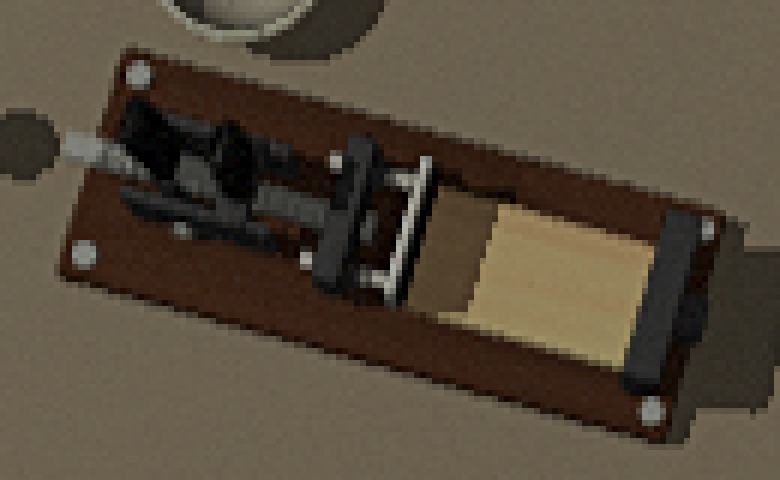

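```bash
python3 -m handwheel '[[0.087,0.02,0,0,-0.14],[0.087,0.04,0,0,-0.28],[0.087,0.06,0,0,-0.42],[0.087,0.08,-0.001,0,-0.56],[0.087,0.1,-0.001,0,-0.7],[0.087,0.12,-0.001,0,-0.84],[0.087,0.135,-0.002,0,-0.98],[0.087,0.145,-0.002,0,-1.12],[0.087,0.15,-0.002,0,-1.26],[0.087,0.153,-0.002,0,-1.4],[0.087,0.153,-0.002,0.01,-1.54],[0.087,0.153,-0.002,0.015,-1.571],[0.087,0.153,-0.002,0.015,-1.571],[0.087,0.153,-0.002,0.015,-1.571]]'; python3 - <<'E'
from h import *
import json
o=get_obs();p=camera_params('wrist');im=read_camera('wrist');cv2.imwrite('pics/w5.png',im);cv2.imwrite('pics/t5.png',read_camera('top'))
print(o['tool_pos'],o['tool_rot'],o['qpos'].round(1))
json.dump({k:np.array(v).tolist() for k,v in p.items()},open('w5.json','w'))
E
```

```text
time_s: 8.15
tool_pos: [0.633, 0.1509, 0.2468]
tool_rot: [-180.0, -0.1, 166.0]
force: [0.4, 0.7, 0.0]
grip_width: 0.087
[0.63296935 0.15092445 0.24677945] [-1.79966755e+02 -6.61663568e-02  1.66004471e+02] [ 19.1  24.5 -47.6  79.6  17.9  83.7  48.1]
```

View pics/w5.png

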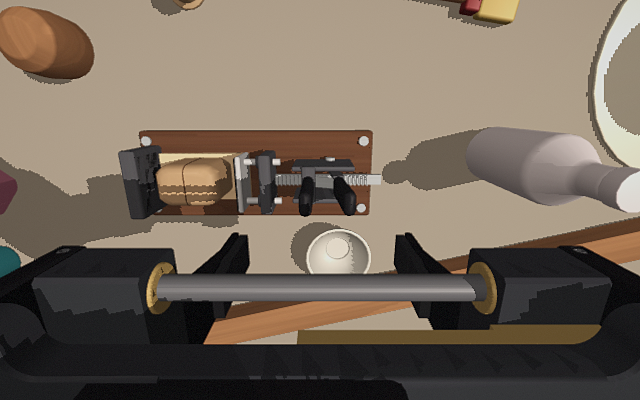

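View pics/t5.png

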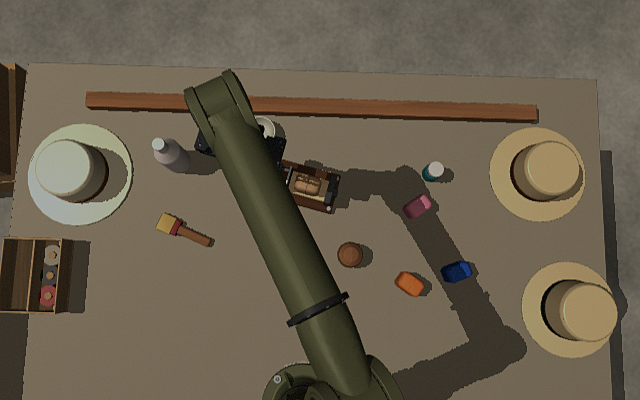

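The wrist view shows the post (top near (305,212)), trigger (top near (351,212)), pad and form.

```bash
python3 - <<'E'
from h import *
import json
p=json.load(open('w5.json'));im=cv2.imread('pics/w5.png')
cv2.imwrite('pics/w5c.png',cv2.resize(im[120:225,120:390],None,fx=2.9,fy=4,interpolation=cv2.INTER_CUBIC))
x=np.array([-.2398,-.9708]);n=np.array([.9708,-.2398]);c=np.array([.6143,.0651])
def r(u,v,z):
    X=at('wrist',u,v,z,p)[:2]-c;return (X@x).round(4),(X@n).round(4)
print('post',r(297.5,212,.15),r(313,212,.15),'trig',r(343,212,.15),r(357,212,.15),'jaw face',r(160,165,.082),'pad',r(236,160,.078),'board ends',r(140,132,.02),r(372,132,.02),r(370,214,.02))
print('TCP',(np.array([.63297,.15092])-c)@x,(np.array([.63297,.15092])-c)@n)
E
```

```text
post (np.float64(-0.0656), np.float64(0.0062)) (np.float64(-0.0798), np.float64(0.0062)) trig (np.float64(-0.1074), np.float64(0.0063)) (np.float64(-0.1203), np.float64(0.0063)) jaw face (np.float64(0.0908), np.float64(-0.0253)) pad (np.float64(0.0075), np.float64(-0.0301)) board ends (np.float64(0.1433), np.float64(-0.0567)) (np.float64(-0.1522), np.float64(-0.0562)) (np.float64(-0.1547), np.float64(0.0546))
TCP -0.08779112200000001 -0.002454799999999925
```

View pics/w5c.png

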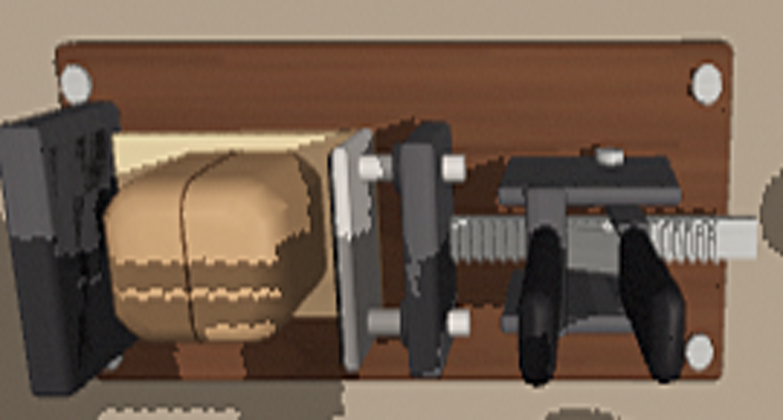

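```bash
python3 -m handwheel '[[0.087,-0.002,0.006,0.03,0],[0.087,-0.002,0.006,0.06,0],[0.087,-0.002,0.006,0.09,0],[0.087,-0.002,0.006,0.115,0],[0.087,-0.002,0.006,0.13,0],[0.087,-0.002,0.006,0.14,0],[0.087,-0.002,0.006,0.14,0],[0.087,-0.002,0.006,0.14,0]]' 15; python3 - <<'E'
from h import *
import json
o=get_obs();p=camera_params('wrist');im=read_camera('wrist');cv2.imwrite('pics/w6.png',im)
print(o['tool_pos'],o['tool_rot'])
x=np.array([-.2398,-.9708]);n=np.array([.9708,-.2398]);c=np.array([.6143,.0651]);d=o['tool_pos'][:2]-c;print(d@x,d@n)
json.dump({k:np.array(v).tolist() for k,v in p.items()},open('w6.json','w'))
cv2.imwrite('pics/s6.png',cv2.resize(read_camera('side')[120:245,280:400],None,fx=5,fy=4.5,interpolation=cv2.INTER_CUBIC))
E
```

```text
time_s: 9.05
tool_pos: [0.6373, 0.1569, 0.1087]
tool_rot: [180.0, 0.1, 166.1]
force: [-0.3, 0.5, 0.6]
grip_width: 0.0872
[0.6372896  0.1569211  0.10865384] [1.79955426e+02 8.15077453e-02 1.66135311e+02]
-0.09465282699967156 0.00029960111541013445
```

View pics/w6.png

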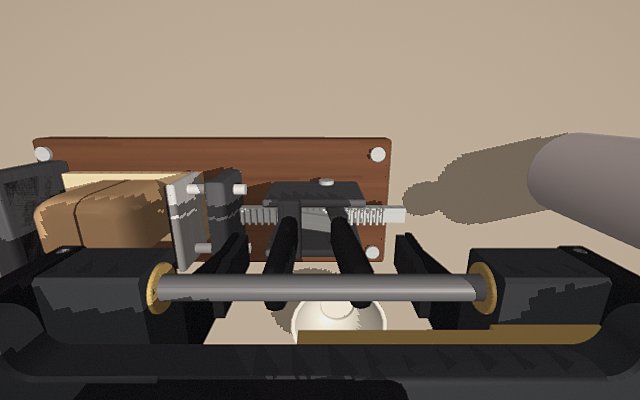

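View pics/s6.png

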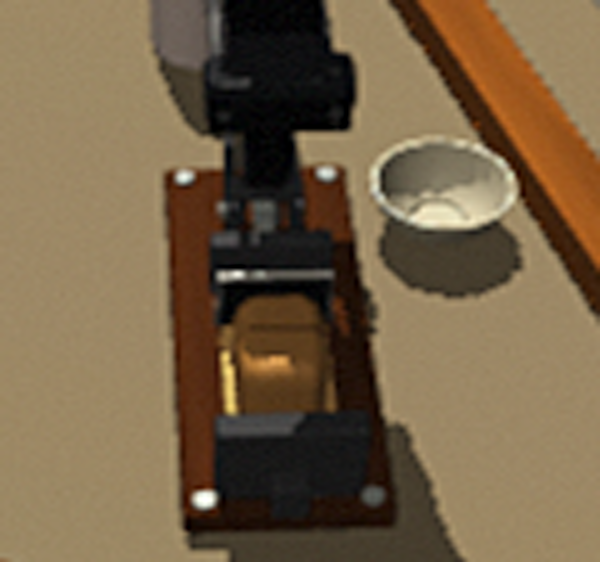

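```bash
python3 -m handwheel '[[0.08,0,0,0,0],[0.07,0,-0.001,0,0],[0.06,0,-0.001,0,0],[0.055,0,-0.002,0,0],[0.052,0,-0.002,0,0],[0.05,0,-0.002,0,0],[0.05,0,-0.002,0,0]]' 15; python3 - <<'E'
from h import *
o=get_obs();x=np.array([-.2398,-.9708]);n=np.array([.9708,-.2398]);c=np.array([.6143,.0651]);d=o['tool_pos'][:2]-c;print(d@x,d@n,o['force'],o['force'][:2]@x,o['grip_width'])
E
```

```text
time_s: 9.85
tool_pos: [0.6361, 0.1544, 0.1076]
tool_rot: [-180.0, 0.0, 166.1]
force: [-0.5, -0.5, 0.8]
grip_width: 0.051
-0.09192675276976324 -0.00026651280969666903 [-0.54015987 -0.54861013  0.819183  ] 0.6621210453372016 0.05102873478847669
```

```bash
python3 -m handwheel '[[0.046,0,-0.002,0,0],[0.042,0,-0.004,0,0],[0.038,0,-0.006,0,0],[0.034,0,-0.008,0,0],[0.03,0,-0.01,0,0],[0.027,0,-0.012,0,0],[0.025,0,-0.013,0,0],[0.025,0,-0.013,0,0]]' 15; cat > st.py <<'E'
from h import *
import sys,json
o=get_obs();x=np.array([-.2398,-.9708]);n=np.array([.9708,-.2398]);c=np.array([.6143,.0651]);d=o['tool_pos'][:2]-c;print('x %.4f y %.4f Fx %.1f Fy %.1f w %.4f t %.2f'%(d@x,d@n,o['force'][:2]@x,o['force'][:2]@n,o['grip_width'],o['time_s']))
p=camera_params('wrist');im=read_camera('wrist');k=sys.argv[1];cv2.imwrite(f'pics/w{k}.png',im);cv2.imwrite(f'pics/w{k}c.png',cv2.resize(im[120:290,0:420],None,fx=1.9,fy=3,interpolation=cv2.INTER_CUBIC))
json.dump({k:np.array(v).tolist() for k,v in p.items()},open(f'w{k}.json','w'))
E
python3 st.py 7
```

```text
time_s: 10.65
tool_pos: [0.6331, 0.1423, 0.1079]
tool_rot: [180.0, 0.0, 166.2]
force: [-0.2, 2.6, 4.1]
grip_width: 0.0259
x -0.0794 y -0.0003 Fx -2.5 Fy -0.8 w 0.0259 t 10.65
```

View pics/w7c.png

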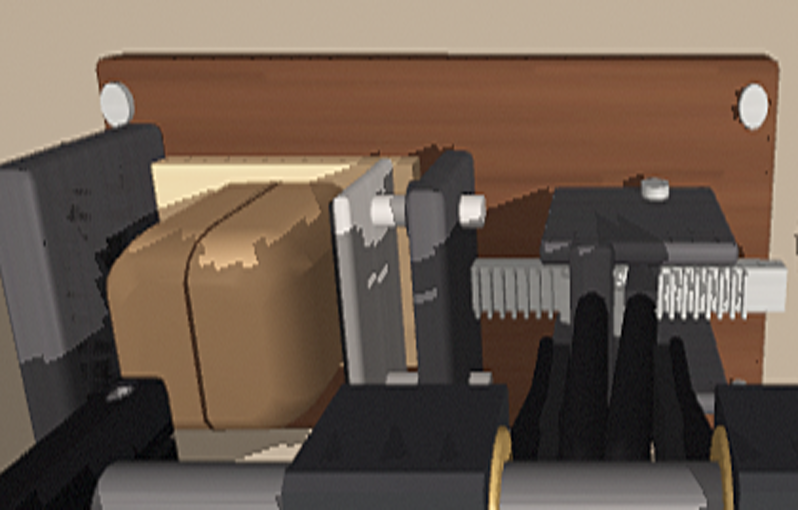

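```bash
python3 -m handwheel '[[0.034,0,0.004,0,0],[0.042,0,0.008,0,0],[0.05,0,0.012,0,0],[0.055,0,0.014,0,0],[0.055,0,0.014,0,0],[0.055,0,0.014,0,0],[0.05,0,0.012,0,0],[0.046,0,0.0105,0,0],[0.042,0,0.0085,0,0],[0.038,0,0.0065,0,0],[0.034,0,0.0045,0,0],[0.03,0,0.0025,0,0],[0.027,0,0.001,0,0],[0.025,0,0,0,0],[0.025,0,0,0,0]]' 15;python3 st.py 8
```

```text
time_s: 12.2
tool_pos: [0.6328, 0.1423, 0.108]
tool_rot: [180.0, -0.0, 166.2]
force: [-2.9, 3.3, 6.4]
grip_width: 0.0262
x -0.0794 y -0.0006 Fx -2.5 Fy -3.6 w 0.0262 t 12.20
```

View pics/w8c.png

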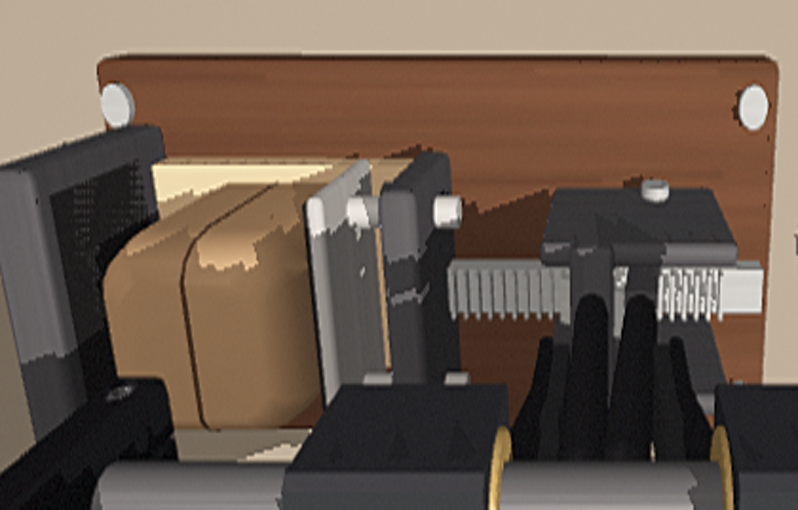

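```bash
cat > me.py <<'E'
from h import *
import json
x=np.array([-.2398,-.9708]);n=np.array([.9708,-.2398]);c=np.array([.6124,.0573])
def r(k,u,v,z):
    p=json.load(open(f'w{k}.json'));X=at('wrist',u/1.9,120+v/3,z,p)[:2]-c;return [float(a) for a in ((X@x*1e3).round(1),(X@n*1e3).round(1))]
E
python3 - <<'E'
from me import *
print('pad near face top',r(7,335,197,.078),r(8,307,200,.078))
print('pad far ',r(7,385,162,.078),r(8,360,162,.078))
print('jaw front edge far top',r(7,440,155,.08),r(8,412,157,.08)); print('jaw near top front',r(7,408,187,.08),r(8,383,188,.08))
print('tail end top',r(7,785,262,.052),r(8,762,262,.052))
print('fixed jaw far top',r(8,158,128,.082),'near',r(8,5,165,.082))
print('seam top far',r(7,280,183,.085),r(8,275,184,.085))
E
```

```text
pad near face top [9.1, -33.3] [19.1, -32.9]
pad far  [-9.3, -41.2] [-0.6, -41.5]
jaw front edge far top [-29.0, -43.2] [-19.3, -43.0]
jaw near top front [-17.3, -36.1] [-8.6, -36.1]
tail end top [-157.9, -9.6] [-148.6, -9.9]
fixed jaw far top [64.2, -49.6] near [117.8, -41.6]
seam top far [23.6, -38.1] [25.4, -38.2]
```

```bash
python3 -m handwheel '[[0.034,0,0.004,0,0],[0.042,0,0.008,0,0],[0.05,0,0.012,0,0],[0.055,0,0.014,0,0],[0.055,0,0.014,0,0],[0.055,0,0.014,0,0],[0.05,0,0.012,0,0],[0.046,0,0.0105,0,0],[0.042,0,0.0085,0,0],[0.038,0,0.0065,0,0],[0.034,0,0.0045,0,0],[0.03,0,0.0025,0,0],[0.027,0,0.001,0,0],[0.025,0,0,0,0],[0.025,0,0,0,0]]' 15;python3 st.py 9
```

```text
time_s: 13.75
tool_pos: [0.6331, 0.1423, 0.1082]
tool_rot: [180.0, 0.0, 166.1]
force: [-1.4, 4.4, 7.0]
grip_width: 0.0259
x -0.0794 y -0.0003 Fx -4.0 Fy -2.4 w 0.0259 t 13.75
```

View pics/w9c.png

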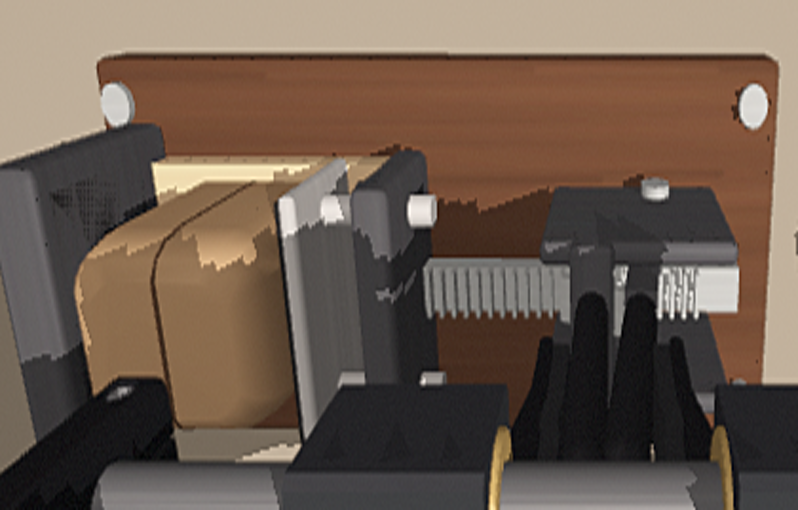

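The pad now pushes the form ahead, with the seam at about (155–250) in the crop.

```bash
python3 - <<'E'
from me import *
print('pad',r(9,280,200,.078),'jaw',r(9,356,188,.08),'tail',r(9,738,263,.052),'seam',r(9,252,183,.085))
from me import json
p=json.load(open('w9.json'))
# predicted crop px of fixed jaw face corners & form contact
def q(a,b,z):
    u,v=proj('wrist',np.r_[c+a*x+b*n,z],p);return (round(u*1.9),round((v-120)*3))
print('jaw face corners',q(.11,-.035,.082),q(.11,-.035,.03),q(.11,.0,.082),'pad at 40',q(.04,-.033,.078),'rest far edge',q(.11,-.03,.03),q(.03,-.03,.03))
E
```

```text
pad [28.6, -32.6] jaw [0.7, -35.8] tail [-138.9, -9.3] seam [33.1, -38.1]
jaw face corners (34, 193) (151, 147) (62, 343) pad at 40 (247, 198) rest far edge (154, 165) (339, 165)
```

```bash
python3 -m handwheel '[[0.034,0,0.004,0,0],[0.042,0,0.008,0,0],[0.05,0,0.012,0,0],[0.055,0,0.014,0,0],[0.055,0,0.014,0,0],[0.055,0,0.014,0,0],[0.05,0,0.012,0,0],[0.046,0,0.0105,0,0],[0.042,0,0.0085,0,0],[0.038,0,0.0065,0,0],[0.034,0,0.0045,0,0],[0.03,0,0.0025,0,0],[0.027,0,0.001,0,0],[0.025,0,0,0,0],[0.025,0,0,0,0]]' 15;python3 st.py 10
```

```text
time_s: 15.3
tool_pos: [0.6328, 0.1424, 0.1081]
tool_rot: [180.0, -0.0, 166.2]
force: [-2.2, 4.6, 5.7]
grip_width: 0.0263
x -0.0795 y -0.0006 Fx -3.9 Fy -3.2 w 0.0263 t 15.30
```

View pics/w10c.png

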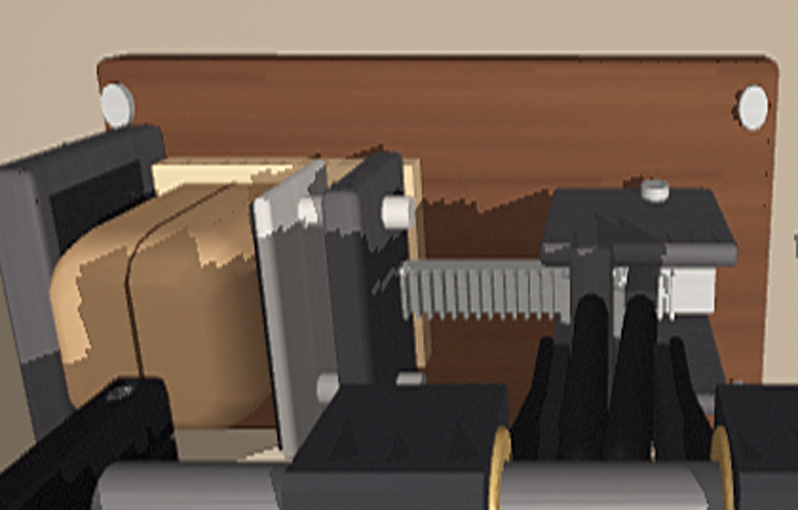

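```bash
python3 - <<'E'
from me import *
print('pad',r(10,255,202,.078),'jaw',r(10,328,191,.08),'tail',r(10,714,265,.052),'seam',r(10,232,183,.085))
E
```

```text
pad [37.3, -32.4] jaw [10.4, -35.4] tail [-129.3, -9.1] seam [39.7, -38.4]
```

```bash
python3 - <<'E'
from h import *
ims=[cv2.imread(f'pics/w{k}.png')[165:250,110:270] for k in (9,10)]
cv2.imwrite('pics/cmp.png',np.hstack([cv2.resize(i,None,fx=2.5,fy=5,interpolation=cv2.INTER_NEAREST) for i in ims]))
E
```

```text
(no output)
```

View pics/cmp.png

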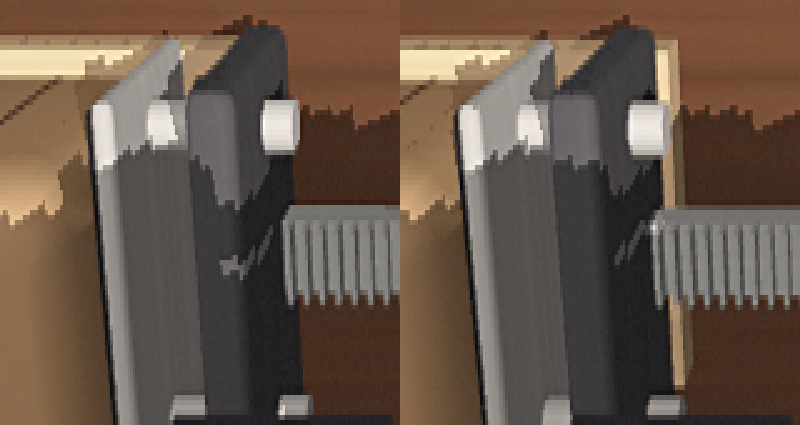

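```bash
python3 -m handwheel '[[0.034,0,0.004,0,0],[0.042,0,0.008,0,0],[0.05,0,0.012,0,0],[0.055,0,0.014,0,0],[0.055,0,0.014,0,0],[0.055,0,0.014,0,0],[0.05,0,0.012,0,0],[0.046,0,0.0105,0,0],[0.042,0,0.0085,0,0],[0.039,0,0.007,0,0],[0.039,0,0.007,0,0],[0.039,0,0.007,0,0]]' 15;python3 st.py 11
```

```text
time_s: 16.55
tool_pos: [0.6347, 0.1488, 0.1082]
tool_rot: [-180.0, 0.0, 166.1]
force: [-1.7, 1.9, 5.2]
grip_width: 0.0395
x -0.0862 y -0.0003 Fx -1.5 Fy -2.1 w 0.0395 t 16.55
```

```bash
python3 - <<'E'
from h import *
ims=[cv2.imread(f'pics/w{k}.png')[165:250,110:270] for k in (10,11)]
cv2.imwrite('pics/cmp2.png',np.hstack([cv2.resize(i,None,fx=2.5,fy=5,interpolation=cv2.INTER_NEAREST) for i in ims]))
# rod lengths: white rod at row ~190, dims
for k in (6,7,8,9,10,11):
    g=cv2.cvtColor(cv2.imread(f'pics/w{k}.png'),cv2.COLOR_BGR2GRAY)
    for v in (188,190,192):
        a=g[v,180:270].astype(int);d=np.diff(a);i=np.argmax(d[20 if 0 else 0:]);
        on=np.where(a>150)[0]+180;seg=np.split(on,np.where(np.diff(on)>1)[0]+1);print(k,v,[(int(s[0]),int(s[-1])) for s in seg if len(s)>4])
E
```

```text
6 188 [(186, 197), (199, 203), (233, 244)]
6 190 [(186, 198), (233, 246)]
6 192 [(186, 199), (234, 244)]
7 188 [(180, 184), (187, 191), (194, 204), (206, 212), (242, 253)]
7 190 [(180, 184), (187, 191), (194, 205), (207, 212), (242, 254)]
7 192 [(180, 184), (187, 192), (194, 206), (242, 254)]
8 188 [(180, 191), (193, 198), (228, 242)]
8 190 [(181, 192), (194, 198), (228, 242)]
8 192 [(180, 193), (228, 240)]
9 188 [(215, 226)]
9 190 [(215, 226)]
9 192 [(215, 226)]
10 188 [(201, 214)]
10 190 [(201, 214)]
10 192 [(201, 214)]
11 188 [(189, 205)]
11 190 [(189, 205)]
11 192 [(189, 205)]
```

View pics/cmp2.png

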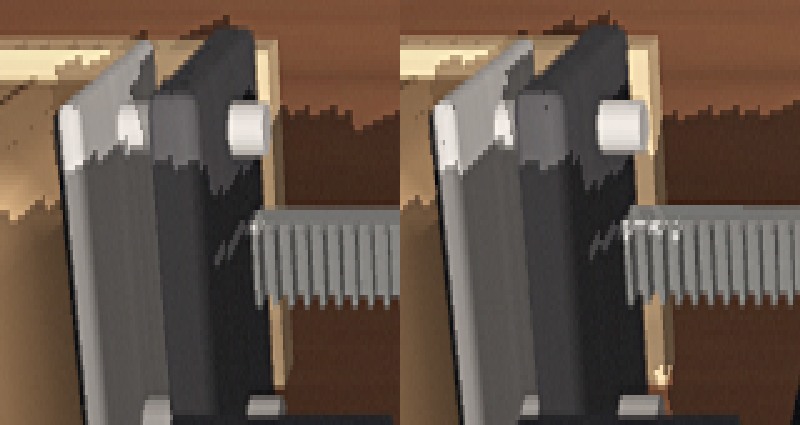

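```bash
cat >> me.py <<'E'
def rod(k,z=.07):
    p=json.load(open(f'w{k}.json'));g=cv2.cvtColor(cv2.imread(f'pics/w{k}.png'),cv2.COLOR_BGR2GRAY).astype(float)
    out=[]
    for v in (187,188,189,190,191,192):
        a=g[v];on=np.where(a[170:270]>150)[0]+170;s=[s for s in np.split(on,np.where(np.diff(on)>1)[0]+1) if len(s)>6][-1]
        def sub(i,j): # crossing 130 between i and j
            return i+(130-a[i])/(a[j]-a[i])*(j-i)
        L=sub(s[0]-1,s[0]);R=sub(s[-1],s[-1]+1)
        X=[(at('wrist',u,v,z,p)[:2]-c)@x*1e3 for u in(L,R)];out.append(X)
    o=np.median(out,0);return o[0].round(2),o[1].round(2),(o[0]-o[1]).round(2)
E
python3 - <<'E'
from me import *
for k in(6,7,8,9,10,11):print(k,rod(k))
print('tail',[ (k,r(k,u,264,.052)[0]) for k,u in ((9,738),(10,714))])
p=json.load(open('w11.json'))
u=110+43.5/2.5;v=165+105/5
X=at('wrist',110+ (435-400)/2.5,165+105/5,.078,p)[:2]-c;print('pad near 11',X@x,X@n)
X=at('wrist',110+ (60)/2.5,165+105/5,.078,json.load(open('w10.json')))[:2]-c;print('pad near 10',X@x,X@n)
X=at('wrist',110+ (520-400)/2.5,165+92/5,.08,p)[:2]-c;print('jaw near 11',X@x,X@n)
X=at('wrist',110+ (153)/2.5,165+93/5,.08,json.load(open('w10.json')))[:2]-c;print('jaw near 10',X@x,X@n)
E
python3 - <<'E'
import cv2
g=cv2.imread('pics/w11.png');cv2.imwrite('pics/w11t.png',cv2.resize(g[150:280,60:420],None,fx=2.2,fy=4))
E
```

```text
6 (np.float64(-40.54), np.float64(-49.68), np.float64(9.14))
7 (np.float64(-31.51), np.float64(-41.03), np.float64(9.53))
8 (np.float64(-22.07), np.float64(-32.24), np.float64(10.17))
9 (np.float64(-12.45), np.float64(-21.74), np.float64(9.29))
10 (np.float64(-3.17), np.float64(-13.49), np.float64(10.31))
11 (np.float64(-1.33), np.float64(-13.92), np.float64(12.59))
tail [(9, -139.0), (10, -129.2)]
pad near 11 0.03728639411493429 -0.03301025555203964
pad near 10 0.03727244287096084 -0.03332102513787325
jaw near 11 0.01330133413324806 -0.035297040129513714
jaw near 10 0.011316562437193622 -0.03547231458196287
```

View pics/w11t.png

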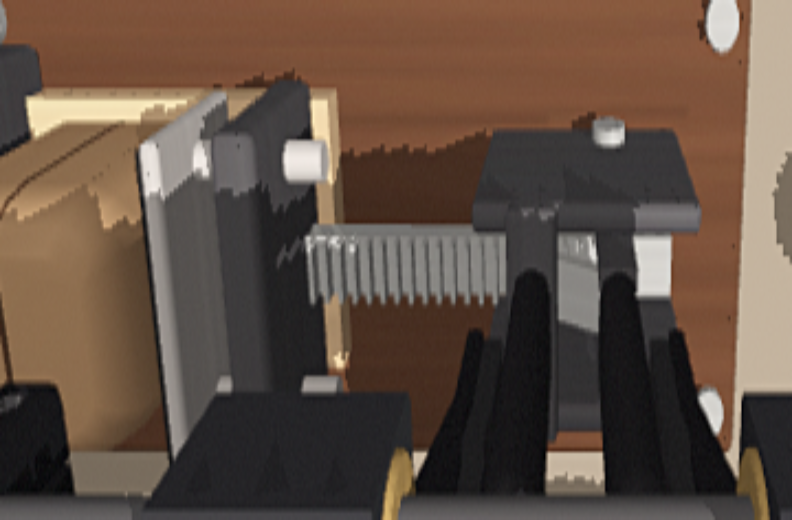

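```bash
python3 -m handwheel '[[0.037,0,-0.001,0,0],[0.035,0,-0.002,0,0],[0.034,0,-0.0025,0,0],[0.034,0,-0.0025,0,0],[0.034,0,-0.0025,0,0]]' 15;python3 st.py 12;python3 - <<'E'
from me import *
print(rod(12))
i=cv2.imread('pics/w12.png')[165:250,110:270];j=cv2.imread('pics/w11.png')[165:250,110:270]
cv2.imwrite('pics/cmp3.png',np.hstack([cv2.resize(i,None,fx=2.5,fy=5,interpolation=cv2.INTER_NEAREST) for i in (j,i)]))
E
```

```text
time_s: 17.1
tool_pos: [0.6341, 0.1464, 0.1082]
tool_rot: [180.0, 0.0, 166.1]
force: [-2.3, 0.5, 6.5]
grip_width: 0.0345
x -0.0837 y -0.0003 Fx 0.1 Fy -2.4 w 0.0345 t 17.10
(np.float64(1.14), np.float64(-13.53), np.float64(14.67))
```

View pics/cmp3.png

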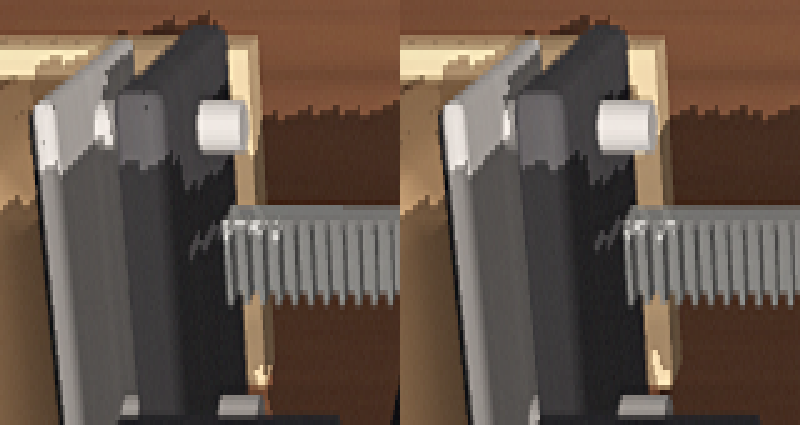

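```bash
python3 -m handwheel '[[0.033,0,-0.0005,0,0],[0.033,0,-0.0005,0,0],[0.033,0,-0.0005,0,0],[0.033,0,-0.0005,0,0],[0.033,0,-0.0005,0,0],[0.033,0,-0.0005,0,0],[0.033,0,-0.0005,0,0],[0.033,0,-0.0005,0,0]]' 15;python3 st.py 13;python3 - <<'E'
from me import *
print(rod(13))
p=json.load(open('w13.json'));i=cv2.imread('pics/w13.png')
cv2.imwrite('pics/w13d.png',cv2.resize(i[165:250,110:270],None,fx=4,fy=6,interpolation=cv2.INTER_NEAREST))
s=read_camera('side');cv2.imwrite('pics/s13.png',np.hstack([cv2.resize(s[120:245,290:390],None,fx=4,fy=4,interpolation=cv2.INTER_CUBIC),cv2.resize(s[50:390,200:440],None,fx=1.4,fy=500/340)]))
E
```

```text
time_s: 17.95
tool_pos: [0.6339, 0.1459, 0.1082]
tool_rot: [-180.0, -0.0, 166.1]
force: [-2.4, 0.7, 5.5]
grip_width: 0.0332
x -0.0831 y -0.0003 Fx -0.1 Fy -2.5 w 0.0332 t 17.95
(np.float64(1.69), np.float64(-13.64), np.float64(15.34))
```

View pics/w13d.png

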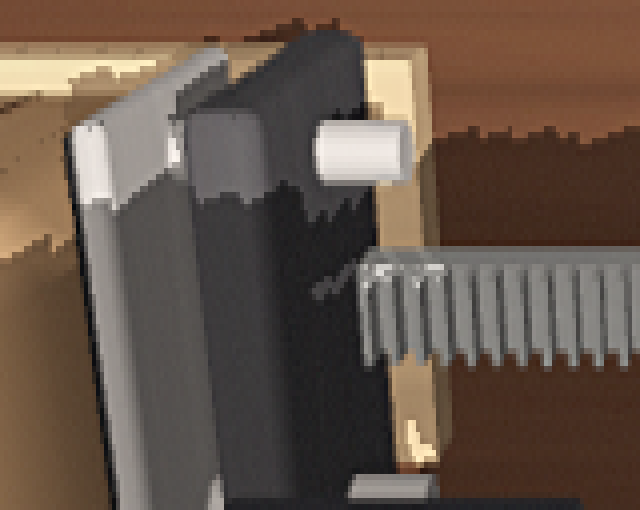

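View pics/s13.png

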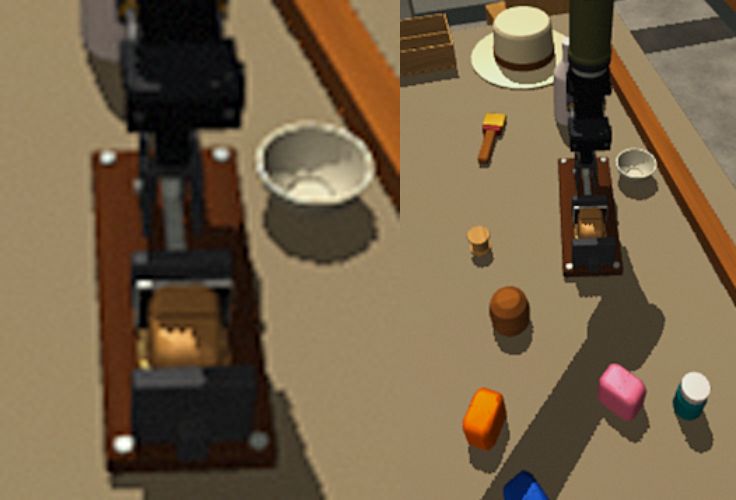

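View pics/w13c.png

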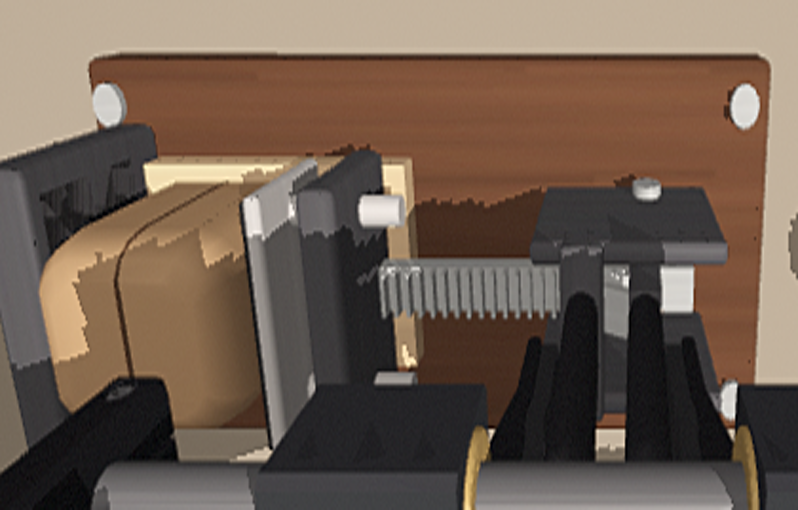

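```bash
python3 -c "
from cell import *
o=get_obs();print(o['grip_width'],o['force'],o['time_s']);print(sign_off())"
```

```text
0.03346618804677147 [-3.1979036   1.12411716  4.91407029] 18.05
the job is handed in; nothing more can be done
None
```

I stood the tan cork form with the dark seam upright on the plywood rest, ends towards the jaws, and let go. I then pumped the trigger against its post with four full squeezes and one partial one, and handed in at 18 s with the trigger still held.

**Last checks:**
- **Pad push-in:** about 6 mm. The guide rods' rear overhang had grown 5.8 mm, and the pad-to-jaw spacing gives about 6.5 mm by carrying the earlier picture's figure forward.
- **Form held by the fixed jaw:** during the final squeeze the pad face stayed put while the jaw kept advancing, so the form is against the fixed jaw. It looks square and upright in the wrist and side pictures.
- **Trigger hold:** the finger opening stayed at 33.2 to 33.5 mm for the last 0.8 s or so.
- **Other things on the bench:** those I could see in the last side picture stood where they were.

**One disagreement:** the fixed jaw and post measured about 8 mm further along the clamp's x axis than its board's middle implied. I placed the grip from the measured post, and both fingers then met the post and trigger at 51 mm, as described. The absolute clamp positions are only good to about 2 mm, so I judged the push-in from relative motion.

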